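Set up a laser marking job

TASK

Lift the lopsided bracket near its balance point so that it stays close to level, and lay it flat inside the white outline on the black marking bed, with its dark heavy head on the yellow patch, and let go. Then turn the program selector on the white console clockwise, click by click, until its white pointer stands at the orange dot, and let go. Leave the label roll and the screwdriver where they are.

Things in the scene. Friction and masses are not known exactly. Their poses are not given: they have to be found in the camera images.
- bracket: lopsided bracket lying flat on the table, 160 mm long along its x axis: an aluminium bar (130 mm long, 24 mm wide in y, 26 mm high, from x = -80 to +50 mm) with a dark steel head across its +x end (30 mm in x, 56 mm wide in y, 38 mm high). Origin: on the underside, midway along its 160 mm length; z up. Mass 0.35 to 0.6 kg
- bracket_head (a point): point under the middle of the bracket's head, on its underside, 65 mm along +x from the bracket's origin
- bracket_balance (a point): the bracket's balance point: inside the bar, 27 mm along +x from the bracket's origin (23 mm short of the head's face), 13 mm above the underside; the bar is 24 mm wide here
- bed: fixed black marking bed, a plate 210 mm long (x) by 110 mm wide (y), flat top 12 mm above the table. On its top a painted white outline, 183 x 79 mm inside, centred on the plate, and a yellow patch (34 x 60 mm) near the +x end. Origin: centre of its underside. The bracket lies right when its origin is above this origin and its x axis points along this x axis
- bed_head (a point): centre of the yellow patch, on the bed's top, 65 mm along +x from the bed's centre: the bracket's head goes here
- console: fixed white console box, 170 (x) x 160 (y) x 60 mm high, with the selector in the middle of its top. Origin: centre of its underside. Eight dots stand round the selector on a circle of 58 mm radius, 30 degrees apart, all small and white but one, which is larger and orange
- selector_grip (a point): point on the selector's vertical turning axis, 87 mm above the table, where its bar is gripped. The selector is a black bar handle 72 mm long, 16 mm wide and 34 mm high (its top 102 mm above the table) upright on a black disc of 40 mm radius whose top is 68 mm above the table. This point's x axis points along the bar to the pointer end, z up
- selector_pointer (a point): top of the bar's pointer end, marked by a white line from the axis to this end; 36 mm from the axis
- orange_dot (a point): the orange dot on the console's top, 15 mm across, 58 mm from the selector's axis: the pointer must stand at it
- selector (a joint): the selector's angle in rad: 0 at the first dot, growing clockwise seen from above, a click every 0.5236 (30 degrees), end stops just past 0 and 3.665. The orange dot is five clicks from the first: 2.618. Starts one to three clicks from the first dot, now and then stuck half-way between two. A sprung detent pulls it to the nearest click unless within 0.03 of half-way; 0.3 N m turns it on
- label_roll: label roll standing on its flat side: white ring, 90 mm across, 55 mm high. Leave it where it is. Origin: centre of its underside
- screwdriver: screwdriver lying on the table, along its x axis. Leave it where it is. Origin: centre of its underside
There are look-alikes about, which are no part of the job. There is more than one size of the bracket; the one meant has the size given above.

How it is judged:
By the outcome, as a careful person would: the job done as asked, in the order asked, and still so for the second after the job is handed in, with the robot touching nothing.
It also fails if it takes over 67 s, if anything falls off the work surface, if the arm or the gripper's body presses on something with over 40 N, if the wrist force passes 120 N, or if a joint passes its speed limit or range.

ROBOT

A 6-joint arm with a two-finger parallel gripper is mounted at the origin on the work surface. World frame = base frame: x ahead of the robot, y to its left, z up, the work surface at z = 0. Lengths are in m, angles in degrees, forces in N, time in s.
With the tool pointing down it reaches from about 0.425 to 0.95 m from the base axis. Payload 14.7 kg.
Tool frame: the origin (TCP) lies on the mounting face of the last link; the fingertips stand 173 mm ahead of it and the grasp point (between the pads) lies 155 mm ahead of it; z points along the fingers, y is the direction in which the jaws open and shut (so a half turn about z gives the same grasp; the last joint's range is limited). The gripper opens to 85 mm and grips with 20 to 120 N. Pads are 22 mm wide; open, the fingers measure 114 mm over their backs; the gripper's body (76 mm by 85 mm) begins 54 mm behind the grasp point. The pads swing forward as they close: fully open they stand 13 mm farther back than shut.
Start: joints at [60.986, 27.513, 91.461, -0, 61.026, -2.67], TCP at [0.288, 0.582, 0.405] pointing down, gripper open.
Joint ranges: [-157.49, 157.49], [-46.99, 117.5], [13.45, 153.17], [-89.5, 269.5], [5.16, 153.95], [-167.48, 167.48]. Speed limits (degrees/s): [108.29, 108.29, 136.94, 172.46, 172.46, 172.46].

INTERFACE

Orientations are given as a 3x3 rotation matrix whose columns are the frame's x, y, z axes.
In Python, from station import read_state, capture, get_calibration, close_job gives the robot as it stands.
- The arm moves only by the tool step_arm, never from a script. Its argument "increments" is a list of rows, each a list of 4 numbers: the shift along the tool's x, y, z in m, then the turn about the tool's z in rad. A call has 1 to 10 rows; each row is the pose to reach, as a shift and turn from the pose commanded when the call began, along the tool's axes at that moment; what a row does not reach only later rows make up. A row lasts 1/10 s, in which the tool goes at most 50 mm and 8.59 degrees, less where a joint would pass 70% of its speed; a pose out of reach is approached as far as the arm can. A call with a gripper value outside its range is refused whole. "grip" is the opening, from -1 (shut) to 1 (fully open), so that 0 is half open, set as the call begins (left out, the last holds). The fingers move at their own pace and stop on an object; "squeeze" is the grip in N (left out, the last holds). Time passes only in rows, so rows that repeat a pose let the fingers close. It gives the time, the measured TCP pose, the force and the opening at its end, in the units of the state.
- read_state(): the state, without advancing time (a new reading comes with each control period).
- capture(name): name is "scene" or "top" or "wrist"; returns the picture (480x640x3 uint8, blue, green, red); there is no depth.
- get_calibration(name): a dict with "fx", "fy", "cx", "cy" (pixels), "pose" (4x4, takes a point from camera to world coordinates); the wrist camera has in their place "T_tool_cam" (4x4, takes a point from camera to tool coordinates, whose origin is the TCP and whose axes are the flange's). Camera axes: x right, y down, z forward; pixel columns grow to the right and rows downward; lengths in m; the calibration is good to about 2 mm. A picture is of the moment at which its call begins: read the wrist's pose just before it. get_calibration takes no time and is no camera call.
- close_job(): hands the job in, once; it reports no verdict.
The state is a dict: "time": time; "joint_positions": joint angles; "dq": joint speeds; "joint_torque": joint torques, N m; "position": TCP position; "tool_rot": TCP orientation; "ft_force": force on the tool from outside, world axes, zero at the start; "ft_torque": the same for the moment, N m; "gripper_width": finger opening in m.
Only numpy, scipy, OpenCV 4.12 (cv2) and the standard library are available. Lean on these libraries where they do the work, as an engineer would, in place of code of your own. Each camera call takes 0.05 s, during which the arm holds its last target. There are 200 camera calls.

## Working session

There is one attempt and no reset: what is moved stays moved. The work goes in short steps, Python scripts to look and compute and a tool call to move; the robot and the scene stay as the last step left them, time stands still between calls to the robot, and variables do not carry over. Pictures are saved under pics/ and viewed, about 8 in all and at most 12, crops included, and the job is handed in when it is done.

Besides the shell and the picture viewer there is one more tool, called after "Request:" as name([rows], argument=value, ...), one row to a line, values as JSON. step_arm: Moves the arm, as the interface text tells. Its arguments: {"type":"object","properties":{"increments":{"type":"array"},"grip":{"type":"number"},"squeeze":{"type":"number"}},"required":["increments"]}

```bash
mkdir -p pics; ls
python3 - <<'E'
from station import *
import cv2,json
for n in("scene","top"):
    cv2.imwrite(f"pics/{n}0.png",capture(n)); c=get_calibration(n); print(n,{k:(v if not hasattr(v,'tolist') else v.tolist()) for k,v in c.items()})
print(get_calibration("wrist")); print(read_state())
E
```

```text
pics
scene {'fx': 449.2497885829267, 'fy': 449.2497885829267, 'cx': 325.6027507326166, 'cy': 240.02578744510075, 'pose': [[-0.35159023678969653, 0.6983755730149345, -0.6234227012310566, 1.0632597853591055], [0.9361524411196839, 0.2610736614373716, -0.23549766514626377, 0.23770340607004303], [-0.001706569606632605, -0.6664173634590764, -0.7455769479406074, 0.7956253498598295], [0.0, 0.0, 0.0, 1.0]]}
top {'fx': 468.46241430973186, 'fy': 468.46241430973186, 'cx': 326.54239447758323, 'cy': 239.59170960454748, 'pose': [[-0.020806953838515125, -0.9799323691372268, 0.1982413241205376, 0.2499711149539307], [-0.9997077882309969, 0.02283266011144302, 0.007937744170979522, 0.008789415659796795], [-0.01230482922475984, -0.1980182353959793, -0.9801210994710869, 1.2294784997854147], [0.0, 0.0, 0.0, 1.0]]}
{'fx': 380.3236152842553, 'fy': 380.3236152842553, 'cx': 324.33525537295515, 'cy': 241.8359482917335, 'T_tool_cam': array([[-1.09842618e-03, -9.53728693e-01, -3.00666548e-01,
         7.64701039e-02],
       [ 9.99999397e-01, -1.04367670e-03, -3.42708891e-04,
         1.29216652e-03],
       [ 1.
[... 255 characters left out ...]
26251328e-03,
        6.10266110e+01, -2.66822114e+00]), 'dq': array([ 0.0662465 , -0.06382172, -0.05625055,  0.01727645,  0.02330063,
       -0.03346412]), 'joint_torque': array([ 2.33286068e-03, -9.52254367e+01, -4.31041968e+01,  9.06928267e-05,
        4.86596895e-03, -2.66366129e-06]), 'position': array([0.28832408, 0.58234451, 0.40416188]), 'tool_rot': array([[-8.96146934e-01,  4.43757167e-01, -4.98892678e-04],
       [ 4.43757446e-01,  8.96146443e-01, -9.39302462e-04],
       [ 3.02586994e-05, -1.06314036e-03, -9.99999434e-01]]), 'ft_force': array([-0.25758703,  0.38026812, -0.17495912]), 'ft_torque': array([-0.04975283,  0.07986039,  0.00637635]), 'gripper_width': 0.08523656126631995}
```

View pics/top0.png

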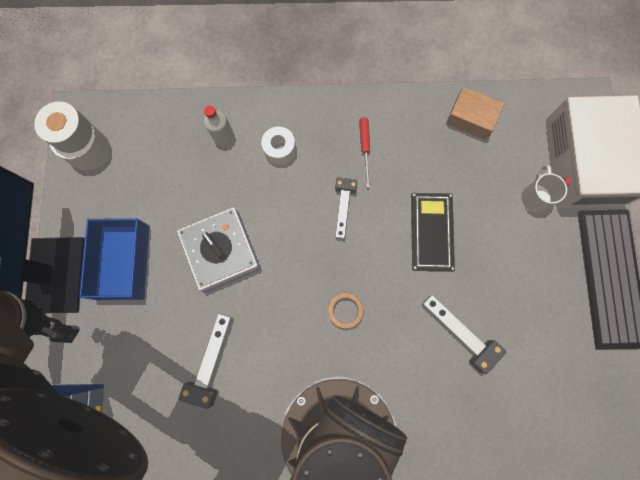

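View pics/scene0.png

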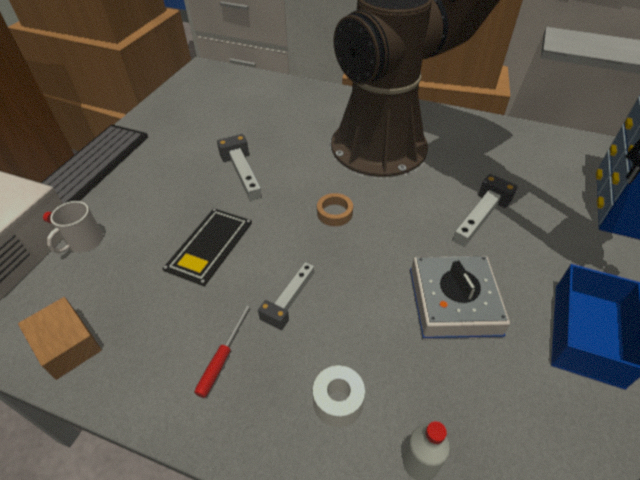

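Candidates for the bracket in the top view: A (344,210), about 62 px long or 160 mm; B (207,360), about 93 px; C (465,335), about 85 px. B and C are larger sizes, so A is the one. The head of A is at about (346,185). The bed is at (433,232) with yellow at (432,207), and the console is at (218,249) with the orange dot at (226,227). I'll check this in one close crop.

```bash
cat > h.py <<'E'
import numpy as np,cv2
from station import *
def ray(cal,T,uv,z):
    d=T[:3,:3]@np.array([(uv[0]-cal['cx'])/cal['fx'],(uv[1]-cal['cy'])/cal['fy'],1.])
    return T[:3,3]+d*(z-T[2,3])/d[2]
def px(cal,T,p):
    q=T[:3,:3].T@(np.asarray(p)-T[:3,3]); return np.array([cal['fx']*q[0]/q[2]+cal['cx'],cal['fy']*q[1]/q[2]+cal['cy']])
def shot(name,save=None):
    c=get_calibration(name)
    if name=='wrist':
        s=read_state();W=np.eye(4);W[:3,:3]=s['tool_rot'];W[:3,3]=s['position'];T=W@np.array(c['T_tool_cam'])
    else:T=np.array(c['pose'])
    im=capture(name)
    if save:
        cv2.imwrite('pics/'+save+'.png',im);np.save('pics/'+save+'.npy',T)
    return c,T,im
E
python3 - <<'E'
from h import *
im=cv2.imread('pics/top0.png');c=get_calibration('top');T=np.array(c['pose'])
a=im[165:285,310:470];b=im[200:300,170:270]
out=np.zeros((500,800,3),np.uint8);a=cv2.resize(a,None,fx=3,fy=3,interpolation=cv2.INTER_CUBIC);b=cv2.resize(b,None,fx=3,fy=3,interpolation=cv2.INTER_CUBIC)
out[:360,:480]=a;out[:300,490:790]=b;cv2.imwrite('pics/crop1.png',out[:360])
for n,uv,z in[('head',(346,185),.038),('tail',(341,239),.026),('bedc',(433,232),.012),('yel',(432,207),.012),('sel',(216,247),.1),('dot',(226,227),.06),
 ('B',(222,317),.03),('B2',(197,400),.03),('C',(430,300),.03),('C2',(492,362),.03),('roll',(278,146),.055)]:print(n,ray(c,T,uv,z).round(3))
E
```

```text
head [ 0.638 -0.036  0.038]
tail [ 0.494 -0.019  0.026]
bedc [ 0.51  -0.264  0.012]
yel [ 0.579 -0.266  0.012]
sel [0.466 0.29  0.1  ]
dot [0.526 0.276 0.06 ]
B [0.299 0.288 0.03 ]
B2 [0.099 0.344 0.03 ]
C [ 0.33  -0.241  0.03 ]
C2 [ 0.175 -0.384  0.03 ]
roll [0.745 0.143 0.055]
```

View pics/crop1.png

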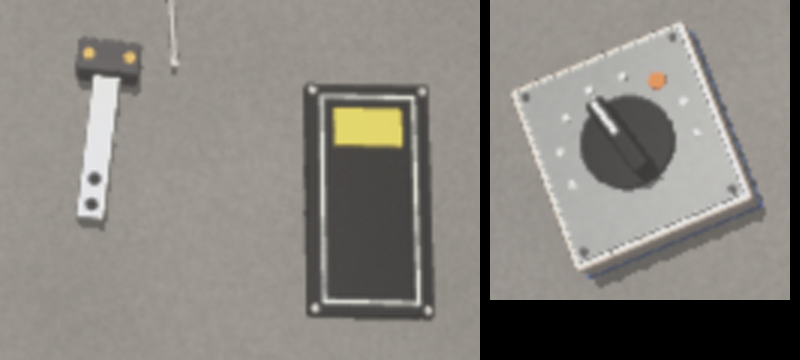

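The crop settles it: A is the one (tail to head centre is 145 mm, so 160 mm overall). Counting the dots clockwise, the selector points near the 4th and orange is the 6th. Next I move over A for a wrist look.

Request:
step_arm([
  [-0.541,-0.413,0.05,-0.344],
  [-0.541,-0.413,0.05,-0.344],
  [-0.541,-0.413,0.05,-0.344],
  [-0.541,-0.413,0.05,-0.344],
  [-0.541,-0.413,0.05,-0.344],
  [-0.541,-0.413,0.05,-0.344],
  [-0.541,-0.413,0.05,-0.344],
  [-0.541,-0.413,0.05,-0.344],
  [-0.541,-0.413,0.05,-0.344],
  [-0.541,-0.413,0.05,-0.344],
], grip=1)

```text
time: 1.1
position: [0.5082, 0.1368, 0.3681]
tool_rot: [[-0.993, 0.116, -0.0], [0.116, 0.993, -0.0], [0.0, -0.0, -1.0]]
ft_force: [0.5, 0.0, 0.5]
gripper_width: 0.0852
```

Request:
step_arm([
  [-0.1,-0.155,0.02,0],
  [-0.1,-0.155,0.02,0],
  [-0.1,-0.155,0.02,0],
  [-0.1,-0.155,0.02,0],
  [-0.1,-0.155,0.02,0],
  [-0.1,-0.155,0.02,0],
  [-0.1,-0.155,0.02,0],
])

```text
time: 1.8
position: [0.5887, -0.0261, 0.3482]
tool_rot: [[-0.993, 0.115, -0.001], [0.115, 0.993, 0.0], [0.001, 0.0, -1.0]]
ft_force: [0.2, -0.4, -0.6]
gripper_width: 0.0854
```

Run:
```python
from h import *
c,T,im=shot('wrist','w1'); s=read_state();print(s['time'],s['position'],s['joint_positions'].round(1))
```

```text
1.85 [ 0.5887399  -0.02578299  0.34835913] [ -5.5  26.3 102.9   0.   50.9 -88.9]
```

View pics/w1.png

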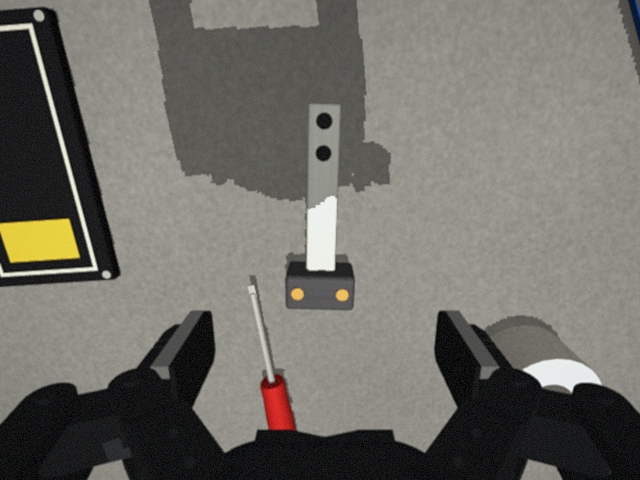

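The bracket's bar has tail corners at about (309,104) and (340,104) and meets the head at about (321,270). The head's far edge is at y≈309, and the screwdriver tip is at (252,288).

Run:
```python
from h import *
T=np.load('pics/w1.npy');c=get_calibration('wrist');im=cv2.imread('pics/w1.png').astype(float)
g=im.mean(2)
# bar edges per row: brightest gradients vs table
L=[]
for v in list(range(110,250,10)):
    r=im[v,285:365].mean(1); d=np.diff(cv2.GaussianBlur(r.reshape(1,-1),(5,1),0)[0])
    L.append((v,285+np.argmax(d)+.5,285+np.argmin(d)+.5))
print(L)
col=g[90:330,320];print('colgrad',[(90+i,int(x)) for i,x in enumerate(np.diff(col)) if abs(x)>15])
print('headrow',[(270+i,int(x)) for i,x in enumerate(np.diff(g[300,270:370])) if abs(x)>12])
P=lambda uv,z:ray(c,T,uv,z)[:2].round(4)
for n,uv,z in [('tailL',(309,104),.026),('tailR',(340,104),.026),('hFL',(286,309),.038),('hFR',(354,309),.038),('dotL',(297,294),.038),('dotR',(342.5,295),.038),('hole1',(324,121),.026),('scr',(252,288),.004),('boltbed',(107,275),.012),('yelc',(40,241),.012)]:print(n,P(uv,z))
```

```text
[(110, np.float64(308.5), np.float64(339.5)), (120, np.float64(331.5), np.float64(315.5)), (130, np.float64(308.5), np.float64(338.5)), (140, np.float64(308.5), np.float64(338.5)), (150, np.float64(330.5), np.float64(315.5)), (160, np.float64(326.5), np.float64(319.5)), (170, np.float64(307.5), np.float64(337.5)), (180, np.float64(307.5), np.float64(337.5)), (190, np.float64(307.5), np.float64(354.5)), (200, np.float64(324.5), np.float64(336.5)), (210, np.float64(307.5), np.float64(335.5)), (220, np.float64(307.5), np.float64(335.5)), (230, np.float64(306.5), np.float64(335.5)), (240, np.float64(306.5), np.float64(335.5))]
colgrad [(103, 27), (104, 15), (112, -33), (113, -40), (114, -44), (126, 24), (127, 50), (128, 39), (144, -31), (145, -48), (146, -41), (149, -19), (152, -20), (153, 17), (154, -16), (159, 48), (160, 48), (161, 17), (201, 34), (202, 39), (268, -44), (269, -88), (270, -57), (276, 16), (308, 23), (309, 34)]
headrow [(284, -26), (285, -45), (287, 14), (299, -12), (337, 21), (338, 17), (345, -22), (346, -16), (353, 41), (354, 23)]
tailL [ 0.4995 -0.0258]
tailR [ 0.5021 -0.0035]
hFL [ 0.6542 -0.0642]
hFR [ 0.6606 -0.0091]
dotL [ 0.6419 -0.0535]
dotR [ 0.6471 -0.0171]
hole1 [ 0.5124 -0.0164]
scr [ 0.647  -0.0974]
boltbed [ 0.6168 -0.218 ]
yelc [ 0.5802 -0.2653]
```

Request:
step_arm([
  [-0.01,-0.001,0.02,0.024],
  [-0.0174,-0.0017,0.05,0.024],
  [-0.0174,-0.0017,0.09,0.024],
  [-0.0174,-0.0017,0.12,0.024],
  [-0.0174,-0.0017,0.14,0.024],
  [-0.0174,-0.0017,0.155,0.024],
  [-0.0174,-0.0017,0.165,0.024],
  [-0.0174,-0.0017,0.17,0.024],
  [-0.0174,-0.0017,0.17,0.024],
], grip=0.3, squeeze=80)

```text
time: 2.75
position: [0.6063, -0.0302, 0.1784]
tool_rot: [[-0.99, 0.139, 0.0], [0.139, 0.99, -0.0], [-0.0, 0.0, -1.0]]
ft_force: [-0.6, -1.2, -0.6]
gripper_width: 0.0553
```

Run:
```python
from h import *
c,T,im=shot('wrist','w2'); s=read_state();print(s['time'],s['position'],s['ft_force'],s['gripper_width'])
```

```text
2.8 [ 0.60651377 -0.0303269   0.17886328] [ 0.29584535 -0.11231057  0.42478053] 0.05548391715543095
```

View pics/w2.png

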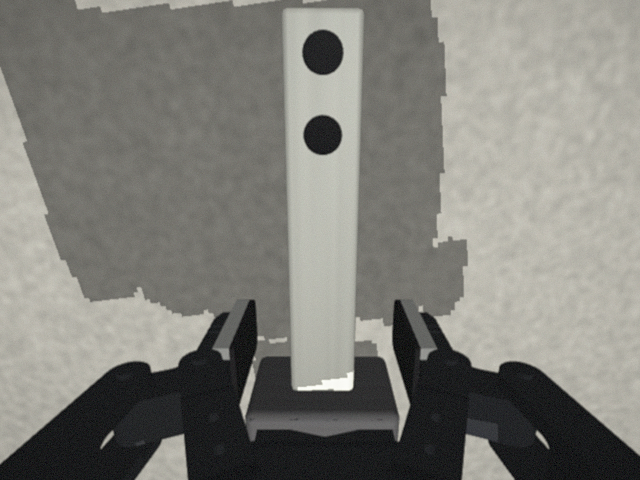

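The bar is centred and aligned between the pads. Its tail edge is 106.8 mm behind the tool axis, against 107 mm expected, so I close.

Request:
step_arm([
  [0,0,0.001,0],
  [0,0,0.001,0],
  [0,0,0.001,0],
  [0,0,0.001,0],
  [0,0,0.001,0],
  [0,0,0.001,0],
], grip=-1, squeeze=100)

```text
time: 3.4
position: [0.6065, -0.0305, 0.1784]
tool_rot: [[-0.99, 0.139, 0.001], [0.139, 0.99, -0.0], [-0.001, 0.0, -1.0]]
ft_force: [-2.0, 0.5, 10.4]
gripper_width: 0.0222
```

Request:
step_arm([
  [0,0,-0.005,0],
  [0,0,-0.015,0],
  [0,0,-0.03,0],
  [0,0,-0.05,0],
  [0,0,-0.07,0],
  [0,0,-0.08,0],
  [0,0,-0.08,0],
])

```text
time: 4.1
position: [0.6068, -0.0305, 0.2594]
tool_rot: [[-0.99, 0.139, 0.003], [0.139, 0.99, -0.0], [-0.003, 0.0, -1.0]]
ft_force: [-0.2, -1.1, -5.6]
gripper_width: 0.0216
```

Run:
```python
from h import *
s=read_state();print(s['time'],s['position'],s['ft_force'],s['ft_torque'],s['gripper_width'])
a=shot('wrist','w3')[2];b=shot('scene','s3')[2]
cv2.imwrite('pics/m3.png',np.hstack([cv2.resize(a,(400,300)),cv2.resize(b[150:420,130:490],(400,300))]))
# bed measurement in top view
c=get_calibration('top');T=np.array(c['pose']);im=cv2.imread('pics/top0.png')
hsv=cv2.cvtColor(im,cv2.COLOR_BGR2HSV)
m=cv2.inRange(hsv,(20,120,120),(35,255,255));m[:, :400]=0;m[:,460:]=0
M=cv2.moments(m,True);y=(M['m10']/M['m00'],M['m01']/M['m00']);print('yel',y,ray(c,T,y,.012))
bolts=[(413+.5,195-.5),(450.5,195.5),(415,267.5),(453,268)]
print('bolts',[ray(c,T,(310+u/3,165+v/3),.012)[:2].round(4) for u,v in[(312,90),(422,91),(316,309),(429,311)]])
```

```text
4.1 [ 0.60682163 -0.03049432  0.25936426] [-0.21351616 -1.09275646 -5.61181335] [ 0.00554896 -0.04562442  0.01218653] 0.021647289910638755
yel (432.3826714801444, 206.64259927797835) [ 0.57974655 -0.26704591  0.012     ]
bolts [array([ 0.6134, -0.2197]), array([ 0.61  , -0.3182]), array([ 0.4151, -0.2118]), array([ 0.4111, -0.3097])]
```

View pics/m3.png

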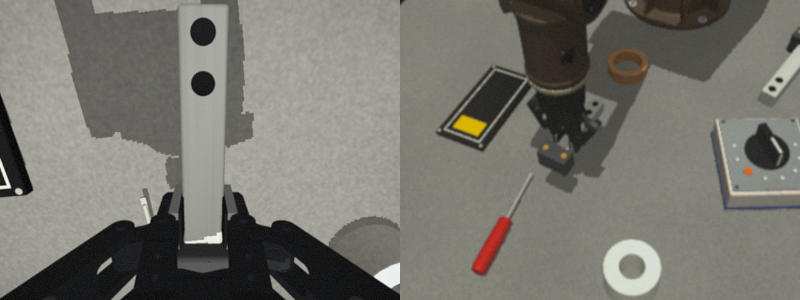

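It is held level: tail still at the same image height and the torque is small. The bed centre comes out at about (0.514, -0.264), yaw -2.25°. I carry it there.

Request:
step_arm([
  [0.002,-0.015,0,-0.01],
  [0.006,-0.045,0,-0.02],
  [0.01,-0.08,0,-0.04],
  [0.016,-0.12,0,-0.06],
  [0.021,-0.16,0,-0.08],
  [0.026,-0.195,0,-0.09],
  [0.03,-0.22,0,-0.1],
  [0.0325,-0.236,0,-0.1],
  [0.0325,-0.2413,0,-0.1],
  [0.0325,-0.2413,0,-0.1],
])

```text
time: 5.2
position: [0.5404, -0.2649, 0.2568]
tool_rot: [[-0.999, 0.041, -0.001], [0.041, 0.999, 0.0], [0.001, 0.0, -1.0]]
ft_force: [1.1, 0.3, -5.4]
gripper_width: 0.0224
```

Run:
```python
from h import *
c,T,im=shot('wrist','w4'); s=read_state();print(s['time'],s['position'],s['tool_rot'].round(4).tolist(),s['ft_force'],s['gripper_width'])
a=np.radians(-2.25);R=np.array([[np.cos(a),-np.sin(a)],[np.sin(a),np.cos(a)]])
for p in [(-105,-55),(-105,55),(-91.5,-39.5),(-91.5,39.5),(91.5,39.5),(-50,39.5),(-50,-39.5),(20,39.5)]:
    q=R@(np.array(p)/1000)+[.514,-.264];uv=px(c,T,[*q,.012]);print(p,uv.round(1))
    cv2.drawMarker(im,tuple(int(x) for x in uv.round()),(0,0,255),cv2.MARKER_CROSS,12,1)
cv2.imwrite('pics/w4m.png',im)
```

```text
5.25 [ 0.54056146 -0.2642991   0.25692056] [[-0.9992, 0.0401, -0.0006], [0.0401, 0.9992, 0.0005], [0.0006, 0.0005, -1.0]] [-0.10722627 -0.11460265 -5.03940522] 0.021803606598182094
(-105, -55) [210.1   5. ]
(-105, 55) [432.7   4.4]
(-91.5, -39.5) [243.3  35.4]
(-91.5, 39.5) [399.7  35. ]
(91.5, 39.5) [383.7 349.8]
(-50, 39.5) [395.4 121.2]
(-50, -39.5) [248.4 121.6]
(20, 39.5) [389.  245.1]
```

View pics/w4m.png

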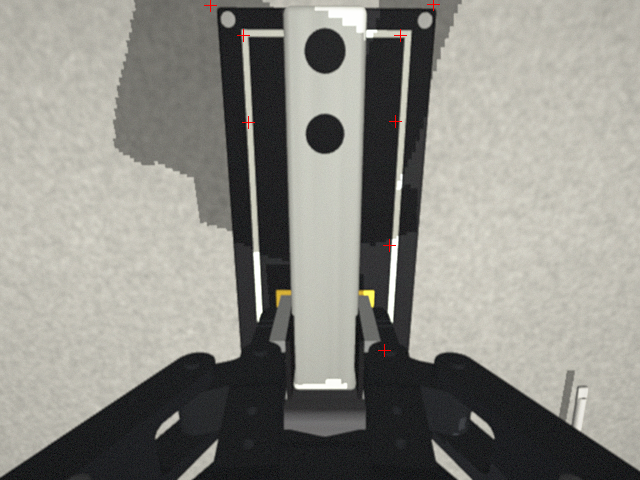

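The bed sits about 2 mm further in +x and 2 mm further in +y than predicted (outline centre near column 327 against 321.5, plate edge at row 9 against 4.5). I correct for this and lower.

Request:
step_arm([
  [-0.002,0.002,0.01,0],
  [-0.0024,0.002,0.03,0],
  [-0.0024,0.002,0.045,0],
  [-0.0024,0.002,0.055,0],
  [-0.0024,0.002,0.06,0],
  [-0.0024,0.002,0.063,0],
  [-0.0024,0.002,0.065,0],
  [-0.0024,0.002,0.066,0],
  [-0.0024,0.002,0.066,0],
])

```text
time: 6.15
position: [0.543, -0.2631, 0.1916]
tool_rot: [[-0.999, 0.04, 0.0], [0.04, 0.999, -0.0], [-0.0, -0.0, -1.0]]
ft_force: [0.4, 0.1, -5.4]
gripper_width: 0.0221
```

Request:
step_arm([
  [0,0,0.0007,0],
  [0,0,0.0014,0],
  [0,0,0.0018,0],
  [0,0,0.0018,0],
])

```text
time: 6.55
position: [0.543, -0.2631, 0.1904]
tool_rot: [[-0.999, 0.04, 0.001], [0.04, 0.999, -0.0], [-0.001, -0.0, -1.0]]
ft_force: [-2.6, 1.1, 7.9]
gripper_width: 0.022
```

Contact is made. I open to about 50 mm, then rise.

Request:
step_arm([
  [0,0,0,0],
  [0,0,0,0],
  [0,0,0,0],
  [0,0,0,0],
  [0,0,-0.005,0],
  [0,0,-0.02,0],
  [0,0,-0.045,0],
  [0,0,-0.075,0],
  [0,0,-0.11,0],
  [0,0,-0.13,0],
], grip=0.2)

```text
time: 7.55
position: [0.5433, -0.2632, 0.3234]
tool_rot: [[-0.999, 0.04, 0.003], [0.04, 0.999, -0.002], [-0.003, -0.002, -1.0]]
ft_force: [0.5, -0.0, -0.2]
gripper_width: 0.0514
```

Run:
```python
from h import *
c,T,im=shot('wrist','w5'); s=read_state();print(s['time'],s['position'],s['joint_positions'].round(1),s['gripper_width'])
cv2.imwrite('pics/w5c.png',cv2.resize(im,(480,360)))
# console from top
c=get_calibration('top');T=np.array(c['pose']);t=cv2.imread('pics/top0.png')
m=cv2.inRange(cv2.cvtColor(t,cv2.COLOR_BGR2HSV),(5,120,120),(18,255,255));m[:200]=0;m[260:]=0;m[:,:180]=0;m[:,260:]=0
M=cv2.moments(m,True);o=(M['m10']/M['m00'],M['m01']/M['m00'])
P=[ray(c,T,(170+(u-490)/3,200+v/3),.06)[:2] for u,v in [(572,185),(560,152),(566,118),(588,90),(622,76)]]
P.append(ray(c,T,o,.06)[:2]);P+=[ray(c,T,(170+(u-490)/3,200+v/3),.06)[:2] for u,v in[(683,101),(697,132)]]
P=np.array(P);A=np.c_[2*P,np.ones(8)];x=np.linalg.lstsq(A,(P**2).sum(1),rcond=None)[0];ce=x[:2];print('axis',ce,'r',np.sqrt(x[2]+ce@ce))
print(np.degrees(np.arctan2(*(P-ce).T[::-1])).round(1))
for u,v in[(592,100),(617,133)]:
    q=ray(c,T,(170+(u-490)/3,200+v/3),.102)[:2];print('line',q,np.degrees(np.arctan2(*(q-ce)[::-1])))
```

```text
7.6 [ 0.54396447 -0.26345156  0.32578915] [ -28.7   28.8  102.2    0.    48.6 -116.4] 0.05130849490000293
axis [0.47253775 0.29983034] r 0.05843944474664323
[127.2  96.8  67.3  37.6   6.8 -21.8 -52.7 -82.5]
line [0.50083882 0.32025773] 35.821315745671406
line [0.47266899 0.29884839] -82.38768111047337
```

View pics/w5c.png

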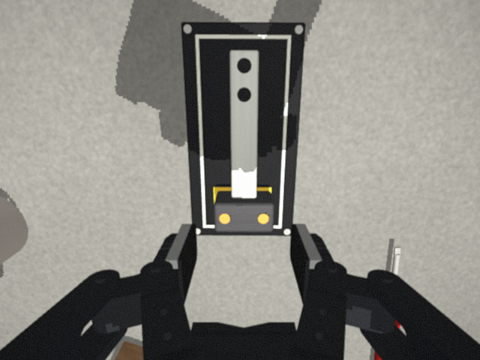

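The bracket lies inside the outline with its head on the yellow patch and gaps on every side. The selector pointer is at 37.2° and the 4th dot at 37.6°, so it is two clicks (60°) from orange. I go above the console.

Request:
step_arm([
  [0.003,0.02,-0.01,-0.03],
  [0.01,0.06,-0.03,-0.08],
  [0.018,0.105,-0.055,-0.14],
  [0.027,0.155,-0.055,-0.2],
  [0.035,0.205,-0.055,-0.27],
  [0.043,0.255,-0.055,-0.34],
  [0.051,0.305,-0.055,-0.41],
  [0.06,0.355,-0.055,-0.48],
  [0.068,0.4,-0.055,-0.54],
  [0.075,0.44,-0.055,-0.59],
])

```text
time: 8.6
position: [0.484, 0.1823, 0.3752]
tool_rot: [[-0.85, -0.526, 0.0], [-0.526, 0.85, 0.0], [-0.0, 0.0, -1.0]]
ft_force: [0.4, -0.1, 0.4]
gripper_width: 0.051
```

Request:
step_arm([
  [-0.02,0.04,0,-0.04],
  [-0.035,0.075,0,-0.08],
  [-0.046,0.096,0,-0.096],
  [-0.052,0.106,0,-0.096],
  [-0.052,0.106,0,-0.096],
])

```text
time: 9.1
position: [0.4738, 0.2983, 0.3748]
tool_rot: [[-0.797, -0.604, 0.0], [-0.604, 0.797, 0.0], [-0.0, 0.0, -1.0]]
ft_force: [1.0, 0.1, -0.7]
gripper_width: 0.0512
```

Run:
```python
from h import *
c,T,im=shot('wrist','w6'); s=read_state();print(s['time'],s['position'],s['tool_rot'].round(4).tolist(),s['joint_positions'].round(1))
print(px(c,T,[.4725,.2998,.102]))
```

```text
9.15 [0.47398784 0.29728996 0.37468903] [[-0.7978, -0.6029, -0.0002], [-0.6029, 0.7978, -0.0003], [0.0003, -0.0001, -1.0]] [ 29.   22.2 105.3  -0.   52.4 -98.1]
[327.12027777 240.23466921]
```

View pics/w6.png

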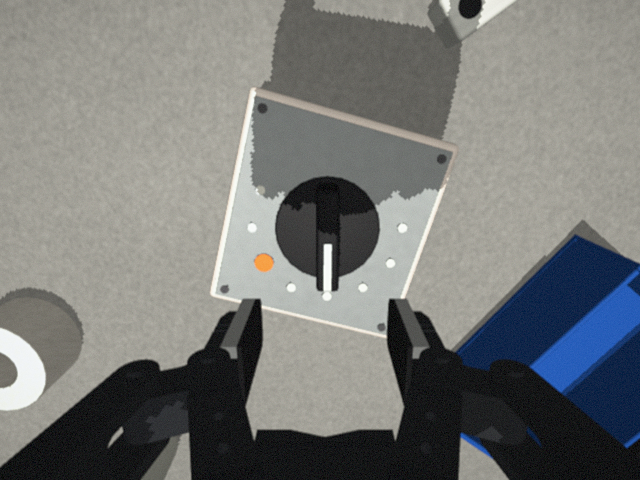

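The orange dot is at (264,262), and the pointer stands at the dot at (327,297), the 4th, two clicks short. I fit the axis from the dots.

Run:
```python
from h import *
T=np.load('pics/w6.npy');c=get_calibration('wrist')
P=np.array([ray(c,T,p,.06)[:2] for p in[(402,228),(390,263),(362,288),(327,297),(291,288),(264,262),(252,227),(260,191)]])
A=np.c_[2*P,np.ones(8)];x=np.linalg.lstsq(A,(P**2).sum(1),rcond=None)[0];ce=x[:2];print('axis',ce,'r',np.sqrt(x[2]+ce@ce))
print(np.degrees(np.arctan2(*(P-ce).T[::-1])).round(1))
q=[ray(c,T,p,.102)[:2] for p in[(327.5,244),(327.5,291)]];print(q,np.degrees(np.arctan2(*(q[1]-q[0])[::-1])),np.linalg.norm(q[1]-q[0]))
s=read_state();ce=(ce+q[0])/2
for z in(.29,.246):print(ce,s['tool_rot'].T@(np.array([*ce,z])-s['position']))
```

```text
axis [0.47506414 0.30203779] r 0.0580931347408857
[127.3  97.4  66.6  37.1   6.9 -23.9 -54.  -82.9]
[array([0.47445026, 0.30159865]), array([0.50185252, 0.32239927])] 37.20155501439455 0.03440275939971099
[0.4747572  0.30181822] [-0.00337193  0.00315915  0.08468753]
[0.4747572  0.30181822] [-0.0033864   0.00316459  0.12868753]
```

Request:
step_arm([
  [-0.003,0.003,0.02,0],
  [-0.0034,0.0032,0.05,0],
  [-0.0034,0.0032,0.08,0],
  [-0.0034,0.0032,0.1,0],
  [-0.0034,0.0032,0.115,0],
  [-0.0034,0.0032,0.125,0],
  [-0.0034,0.0032,0.128,0],
  [-0.0034,0.0032,0.128,0],
])

```text
time: 9.95
position: [0.4754, 0.3013, 0.2467]
tool_rot: [[-0.799, -0.602, -0.0], [-0.602, 0.799, -0.0], [0.0, -0.0, -1.0]]
ft_force: [-1.0, -0.5, 0.2]
gripper_width: 0.0516
```

Request:
step_arm([
  [0,0,0,0],
  [0,0,0,0],
  [0,0,0,0],
  [0,0,0,0],
  [0,0,0,0],
  [0,0,0,0],
], grip=-1, squeeze=60)

```text
time: 10.55
position: [0.4754, 0.302, 0.2474]
tool_rot: [[-0.798, -0.602, 0.001], [-0.602, 0.798, 0.001], [-0.001, -0.0, -1.0]]
ft_force: [-0.9, -0.8, 6.0]
gripper_width: 0.015
```

Gripped, with low force. I turn 30°, settle, then 30° more.

Request:
step_arm([
  [0,0,0,0.1],
  [0,0,0,0.2],
  [0,0,0,0.3],
  [0,0,0,0.4],
  [0,0,0,0.5],
  [0,0,0,0.524],
  [0,0,0,0.524],
])

```text
time: 11.25
position: [0.4758, 0.301, 0.2474]
tool_rot: [[-0.993, -0.121, 0.001], [-0.121, 0.993, -0.001], [-0.001, -0.001, -1.0]]
ft_force: [5.4, -14.9, 7.6]
gripper_width: 0.0148
```

Request:
step_arm([
  [0,0,0,0.1],
  [0,0,0,0.2],
  [0,0,0,0.3],
  [0,0,0,0.4],
  [0,0,0,0.5],
  [0,0,0,0.53],
  [0,0,0,0.53],
  [0,0,0,0.53],
])

```text
time: 12.05
position: [0.4756, 0.3001, 0.2473]
tool_rot: [[-0.918, 0.396, 0.0], [0.396, 0.918, -0.002], [-0.001, -0.002, -1.0]]
ft_force: [7.6, -26.9, 13.7]
gripper_width: 0.0152
```

```bash
python3 -c "
from h import *
s=read_state();print(s['time'],s['position'],s['tool_rot'].round(3).tolist(),s['ft_force'],s['ft_torque'],s['gripper_width'],np.degrees(np.arctan2(-s['tool_rot'][1,0],-s['tool_rot'][0,0])))"
```

```text
12.05 [0.47564967 0.30009219 0.24732944] [[-0.918, 0.396, 0.0], [0.396, 0.918, -0.002], [-0.001, -0.002, -1.0]] [  7.57285387 -26.89626269  13.72448028] [-4.70908992 -1.24107309  0.12733037] 0.015196042822791087 -23.310540289232083
```

The tool stands at -23.3°, and orange is at about -22.9°. I let go and rise.

Request:
step_arm([
  [0,0,0,0],
  [0,0,0,0],
  [0,0,0,0],
  [0,0,0,0],
  [0,0,0,0],
  [0,0,-0.01,0],
  [0,0,-0.03,0],
  [0,0,-0.065,0],
  [0,0,-0.105,0],
  [0,0,-0.13,0],
], grip=0.3)

```text
time: 13.05
position: [0.4754, 0.302, 0.3799]
tool_rot: [[-0.918, 0.397, 0.002], [0.397, 0.918, 0.001], [-0.002, 0.002, -1.0]]
ft_force: [-0.1, 0.2, -1.1]
gripper_width: 0.0554
```

Request:
step_arm([
  [0,0,0,0],
  [0,0,0,0],
])

```text
time: 13.25
position: [0.4751, 0.3018, 0.3774]
tool_rot: [[-0.918, 0.396, 0.001], [0.397, 0.918, 0.001], [-0.001, 0.001, -1.0]]
ft_force: [0.3, 0.9, -0.6]
gripper_width: 0.0555
```

Run:
```python
from h import *
a=shot('wrist','w7')[2];t=shot('top','t7')[2];s=read_state();print(s['time'],s['position'],s['ft_force'])
o=np.zeros((360,800,3),np.uint8);o[:300,:400]=cv2.resize(a,(400,300));o[:,405:795]=cv2.resize(t[165:285,340:470],(390,360),interpolation=cv2.INTER_CUBIC)
cv2.imwrite('pics/m7.png',o)
```

```text
13.35 [0.47481769 0.30164902 0.37591485] [-0.05804017  0.2741701  -0.76568876]
```

View pics/m7.png

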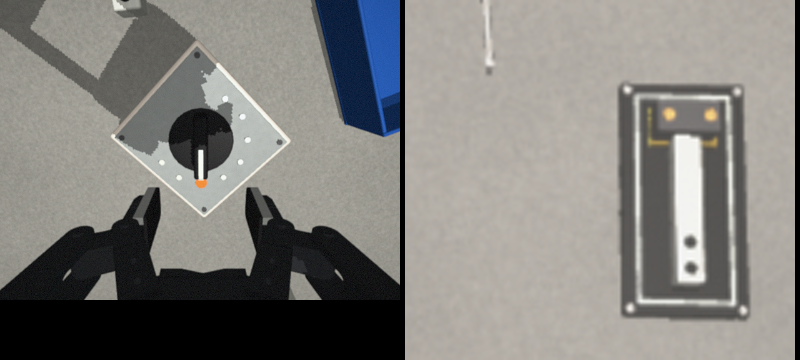

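The pointer stands at the orange dot, which is directly under its end. I check the bracket's pose numerically.

Run:
```python
from h import *
c=get_calibration('top');T=np.array(c['pose'])
f=lambda u,v,z:ray(c,T,(340+(u-405)/3,165+v/3),z)[:2]
h=f(690,114.5,.05);t=f(689,283,.038);b=np.mean([f(627,90,.012),f(738,91,.012),f(630,308,.012),f(743,311,.012)],0)
a=np.radians(-2.3);R=np.array([[np.cos(a),np.sin(a)],[-np.sin(a),np.cos(a)]])
print('head',R@(h-b),'tail',R@(t-b),'(want .065, -.080)')
# wrist w5
T=np.load('pics/w5.npy');c=get_calibration('wrist');g=lambda u,v,z:ray(c,T,(u*4/3,v*4/3),z)[:2]
b=np.mean([g(187,29,.012),g(299,29,.012),g(198,231,.012),g(287,231,.012)],0)
print('head',R@(g(244,218.5,.05)-b),'tail',R@(g(244.5,51,.038)-b))
```

```text
head [0.06599112 0.00147939] tail [-0.08001344  0.00361467] (want .065, -.080)
head [0.06633624 0.00125134] tail [-0.07815554  0.00165387]
```

Both views put the head within about 2 mm of its place and the tail within 2 to 4 mm. I hand the job in.

```bash
python3 -c "
from station import *
print(close_job())"
```

```text
the job is handed in; nothing more can be done
None
```

The job is done and handed in at about 13.4 s. The bracket lies flat inside the white outline with its head on the yellow patch. The selector pointer stands at the orange dot.

- **Bracket:** I gripped the 160 mm bracket at its balance point, and it stayed level in the lift. After I let go, the wrist and top cameras both put the head within about 2 mm of its place. They put the tail within 2 mm (wrist) and 4 mm (top), and the outline leaves about 11 mm to spare each way.
- **Selector:** It started at the fourth dot, and I turned it clockwise two clicks. The picture after release shows the pointer at the orange dot.
- **Forces:** The highest force reading between moves was about 31 N at the wrist (27 N of it sideways), while holding the selector after the second click. It dropped to nearly zero on release.
- **Disagreement:** The top camera placed the bed about 2 mm off from the wrist camera, so I used the wrist view for the final placing.
- **Not re-measured:** I did not check the label roll or the screwdriver numerically. No move went near the roll. The screwdriver was about 7 cm from the tool axis at the grasp, and its tip looked unmoved in the last picture.

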